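Pop open the spring-lidded gauge-pin box

ROBOT

A 6-joint arm with a two-finger parallel gripper is mounted at the origin on a cart in front of the work surface, level with it; the furniture and walls round the work are solid. World frame = base frame: x ahead of the robot, y to its left, z up, the work surface at z = 0. Lengths are in mm, angles in rad, forces in N, time in s.
With the tool pointing down it reaches from about 400 to 925 mm from the base axis. Payload 12.5 kg.
Tool frame: the origin (TCP) lies on the centre line of the jaws, within the pads' length; the fingertips stand 14 mm ahead of it and the grasp point (between the pads) lies 5 mm behind it; z points along the fingers, y is the direction in which the jaws open and shut (so a half turn about z gives the same grasp; the last joint's range is limited). The gripper opens to 95 mm and grips with 3 to 60 N. Pads are 20 mm wide; open, the fingers measure 119 mm over their backs; the gripper's body (75 mm by 180 mm) begins 59 mm behind the grasp point.
Start: joints at [1.109, 0.491, 1.559, -0, 1.092, -0.106], TCP at [217.698, 585.881, 196.361] pointing down, gripper open.
Joint ranges: [-3.1, 3.1], [-0.84, 2.19], [0.05, 2.79], [-1.13, 4.28], [0.06, 2.93], [-2.69, 2.69]. Speed limits (rad/s): [2.22, 2.22, 2.79, 3.14, 3.14, 3.14].

INTERFACE

Orientations are given as [roll, pitch, yaw] about the fixed x, y, z axes, in that order (R = Rz(yaw) Ry(pitch) Rx(roll)).
In Python, from cell import * gives the robot as it stands.
- The arm moves only by the tool play_rows, never from a script. Its argument "moves" is a list of rows, each a list of 7 numbers: the shift along the tool's x, y, z in m, then the turn, a rotation vector about the tool's x, y, z in rad, then the opening in per cent of the stroke, from 0 (shut) to 100 (fully open). In form: [[tx, ty, tz, ax, ay, az, claw], ...]. A call has 1 to 8 rows; each row shifts and turns the pose as measured when the row begins, along the tool's axes as they then stand; what a row does not reach is not made up. A row lasts 1/10 s, in which the tool goes at most 50 mm and 8.59 degrees, less where a joint would pass 70% of its speed; a pose out of reach is approached as far as the arm can. A call is refused whole if a number of a shift passes 0.05 or a number of a turn 0.15, either way. A call with a gripper value outside its range is refused whole. The fingers move at their own pace and stop on an object; the grip force is fixed at half the most. Time passes only in rows, so rows that do not move let the fingers close. It gives the time, the measured TCP pose, the force and the opening at its end, in the units of the state.
- state(): the state, without advancing time (a new reading comes with each control period).
- read_camera(name): name is "scene" or "top" or "wrist"; returns a dict with "img" (480x640x3 uint8, red, green, blue), "fx", "fy", "cx", "cy" (pixels), "k1" (the pictures are not rectified: a ray, as slopes to the right and down, at radius r is drawn at 1 + k1 r^2 times it, then the intrinsics apply), "R" (3x3) and "t" (3): a world point X has camera coordinates R X + t. Camera axes: x right, y down, z forward; pixel columns grow to the right and rows downward; lengths in mm; the calibration is good to about 2 mm. A picture is of the moment at which its call begins. There is no depth.
- job_done(): hands the job in, once; it reports no verdict.
The state is a dict: "t": time; "joints": joint angles; "qvel": joint speeds; "tau": joint torques, N m; "eef_pos": TCP position; "tcp_rot": TCP orientation; "ft_force": force on the tool from outside, world axes, zero at the start; "moment": the same for the moment, N m; "opening": opening from 0.0 (shut) to 1.0 (fully open).
Only numpy, scipy, OpenCV 4.12 (cv2) and the standard library are available. Lean on these libraries where they do the work, as an engineer would, in place of code of your own. Each camera call takes 0.05 s, during which the arm holds its last target.

TASK

Open the blue-lidded gauge-pin box so that its pins can be got at: press the red release tab on its front down until the lid springs up by itself, then push the lid right over backwards until it rests fully open on its own. It is all done with light pushes of the fingers, nothing is gripped: do not lift, tip or shove the box, and leave the screwdriver, the tin and the marker where they are.

Things in the scene. Friction and masses are not known exactly. Their poses are not given: they have to be found in the camera images.
- blue_box: the box to open: grey, 100 x 106 mm, blue lid, loose on the bench, about 1.7 kg, steel pins inside. Origin: underside, below the lid's middle; x points from the front (red tab) to the back (hinge), y left, z up. Its dark base plate reaches from x = -110 (under the tab) to +56 mm. Shut, the lid's top is 52 mm high; the tab's nose, hooked over the lid's front edge, is 57 mm high.
- blue_box_tab_pad (a point): point to press on the top of the blue-lidded box's red tab: 34 mm in front of the tab's pivot, 96 mm in front of the box's origin, 38.5 mm above the bench at rest. The flat pad is 20 mm wide (y), 38 mm long (x); this point lies 12 mm from its front end, and the upright part with the nose begins 27 mm behind it. It moves with the tab.
- blue_box_tab (a joint): angle of that tab: 0 at rest, grows as the pad is pressed down, stop at 0.35 rad (the pad point is then about 12 mm lower). A spring returns it; about 2 N to start, 5 N at the stop. The lid comes free at about 0.15 rad.
- blue_box_lid (a joint): angle of the blue lid: 0 shut (about 0.01 with the spring pressing it against the nose), about 1.0 rad where its spring leaves it after release, 1.57 upright, 1.85 open against its stop. Short of upright it falls back to about 1.0; past about 1.65 it sinks to the stop by itself. Pushing its edge takes less than 2 N. The hinge is damped.
- blue_box_lid_edge (a point): middle of the free (front) edge of the blue lid, 105.5 mm from the hinge axis; moves with the lid. The lid is a flat plate 106 mm wide and 6 mm thick; its x axis points from this edge to the hinge, its z axis out of the top face.
- blue_box_hinge (a point): middle of the lid's hinge axis, on the box, 49 mm above the bench and 53.5 mm behind the box's origin; the axis runs along the box's y. Note: a fixed lamp post stands at the bench's front edge to the right of the box (x 0.26 to 0.38, y 0.01 to 0.10 m, 0.71 m high); keep the arm on its left.
- screwdriver: loose screwdriver with red handle, 176 mm long, lying on the bench; bystander. Origin: underside, middle.
- paste_tin: loose round white tin, 58 mm across, 36 mm high; bystander. Origin: centre of its underside.
- marker: loose marker pen, white and blue, 130 mm long, lying on the bench; bystander. Origin: underside, middle.

How it is judged:
By the outcome, as a careful person would: the job done as asked, in the order asked, and still so for the second after the job is handed in, with the robot touching nothing.
It also fails if it takes over 42 s, if anything falls off the work surface, if the arm or the gripper's body presses on something with over 40 N, if the wrist force passes 120 N, or if a joint passes its speed limit or range.

## Working session

There is one attempt and no reset: what is moved stays moved. The work goes in short steps, Python scripts to look and compute and a tool call to move; the robot and the scene stay as the last step left them, time stands still between calls to the robot, and variables do not carry over. Pictures are saved under pics/ and viewed, and the job is handed in when it is done.

Besides the shell and the picture viewer there is one more tool, called after "Request:" in YAML: its name, and indented under it one key for each argument. play_rows: Moves the arm, as the interface text tells. Its arguments: {"type":"object","properties":{"moves":{"type":"array"}},"required":["moves"]}

```bash
ls; mkdir -p pics
python3 - <<'E'
from cell import *
import cv2
s=state();print({k:s[k] for k in ['t','eef_pos','tcp_rot','ft_force','opening']})
for n in ['scene','top','wrist']:
    c=read_camera(n);cv2.imwrite(f'pics/{n}0.png',c['img'][:,:,::-1])
    print(n,c['fx'],c['fy'],c['cx'],c['cy'],c['k1'],c['R'],c['t'])
E
```

```text
pics
{'t': 0.0, 'eef_pos': array([217.58862385, 585.6372888 , 195.75813429]), 'tcp_rot': array([-3.14049616e+00, -1.11356607e-04,  2.78579639e+00]), 'ft_force': array([-0.13616637,  0.30963595,  1.57105971]), 'opening': 1.0003770638744989}
scene 541.1063238692099 541.1063238692099 313.86278006426863 240.40436299691268 -0.0014914757069079882 [[-0.89282545  0.44986333 -0.02203865]
 [ 0.32559227  0.61083317 -0.72171498]
 [-0.31121117 -0.65154111 -0.69183942]] [ 327.45751006 -349.98125224 1287.99398536]
top 446.9437052928275 446.9437052928275 317.74767427730245 236.62411444518582 -0.09237849694667999 [[-0.02740477 -0.99952098 -0.0143805 ]
 [-0.9981771   0.02813611 -0.05339319]
 [ 0.05377222  0.01289106 -0.99847001]] [353.35983982 562.01309076 878.40064012]
wrist 389.7954851106 389.7954851106 318.43058643219257 240.68679390078813 -0.08422799124210963 [[ 0.34851339  0.93730288 -0.00131554]
 [ 0.89761323 -0.33335099  0.28838795]
 [ 0.26986831 -0.10168791 -0.95751275]] [-624.322352    -32.17451925  392.53943568]
```

View pics/scene0.png

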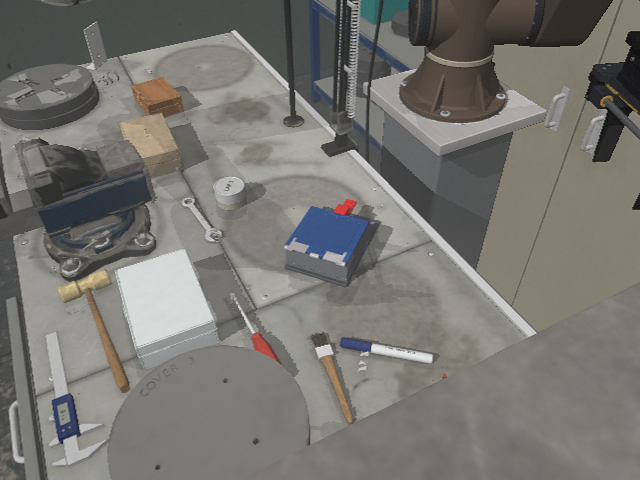

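View pics/top0.png

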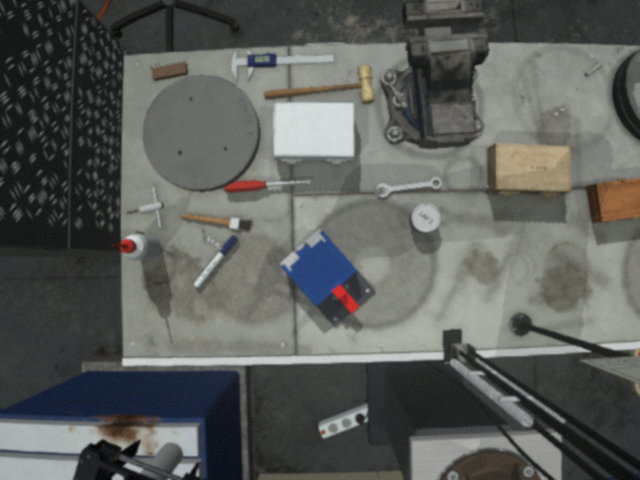

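View pics/wrist0.png

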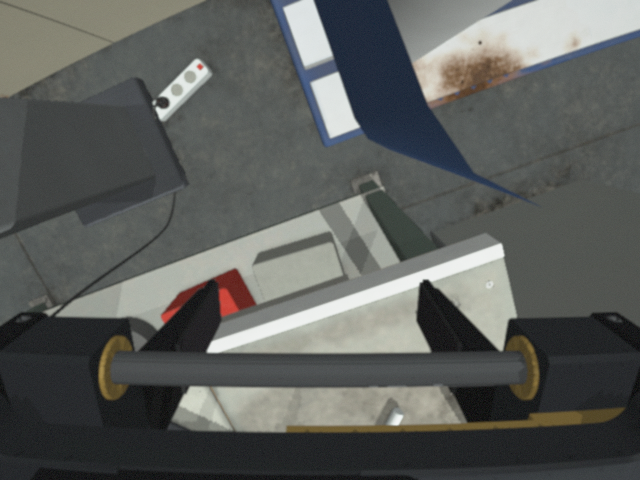

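The top view shows the blue lid around (325,270), its hinge leaves at upper left, and the red tab at (345,298). The scene view shows the lid at (327,235) and the tab at (346,208). Next I measure from both.

```bash
cat > h.py <<'E'
import numpy as np, cv2
def K(c): return np.array([[c['fx'],0,c['cx']],[0,c['fy'],c['cy']],[0,0,1]])
def D(c): return np.array([c['k1'],0,0,0],float)
def ray(c,uv):
    p=cv2.undistortPoints(np.array([[uv]],float),K(c),D(c))[0,0]
    R=np.array(c['R']);t=np.array(c['t'])
    return -R.T@t, R.T@np.array([p[0],p[1],1])
def onz(c,uv,z):
    o,d=ray(c,uv); return o+d*(z-o[2])/d[2]
def tri(c1,u1,c2,u2):
    o1,d1=ray(c1,u1);o2,d2=ray(c2,u2)
    s=np.linalg.lstsq(np.c_[d1,-d2],o2-o1,rcond=None)[0]
    a=o1+s[0]*d1;b=o2+s[1]*d2
    return (a+b)/2,np.linalg.norm(a-b)
def proj(c,X):
    R=np.array(c['R']);p,_=cv2.projectPoints(np.array(X,float).reshape(-1,3),cv2.Rodrigues(R)[0],np.array(c['t'],float),K(c),D(c));return p[:,0]
def mask(img,col,roi):
    h=cv2.cvtColor(img,cv2.COLOR_RGB2HSV).astype(int);H,S,V=h[...,0],h[...,1],h[...,2]
    m=(((H<8)|(H>172))&(S>150)&(V>90)) if col=='red' else ((H>100)&(H<125)&(S>130)&(V>60))
    o=np.zeros(m.shape,np.uint8);x0,y0,x1,y1=roi;o[y0:y1,x0:x1]=m[y0:y1,x0:x1];return o
def big(m):
    cs,_=cv2.findContours(m,cv2.RETR_EXTERNAL,cv2.CHAIN_APPROX_NONE);return max(cs,key=cv2.contourArea)
E
python3 - <<'E'
from cell import *
from h import *
T=read_camera('top');S=read_camera('scene')
for n,c,roi,x in [('top',T,(260,210,400,330),(265,215,395,335)),('scene',S,(270,185,390,300),(270,185,390,300))]:
    for col in ['blue','red']:
        k=big(mask(c['img'],col,roi));print(n,col,cv2.contourArea(k),cv2.boxPoints(cv2.minAreaRect(k)).round(1).tolist(),cv2.approxPolyDP(k,2.5,True)[:,0].tolist())
    x0,y0,x1,y1=x;cv2.imwrite(f'pics/{n}1.png',cv2.resize(c['img'][y0:y1,x0:x1,::-1],None,fx=5,fy=5,interpolation=cv2.INTER_CUBIC))
E
```

```text
top blue 2427.0 [[281.29998779296875, 266.5], [321.8999938964844, 230.89999389648438], [356.70001220703125, 270.6000061035156], [316.1000061035156, 306.20001220703125]] [[322, 232], [325, 243], [321, 241], [312, 248], [306, 245], [298, 252], [300, 259], [292, 266], [291, 272], [283, 266], [316, 305], [337, 283], [342, 283], [355, 271]]
top red 282.0 [[331.20001220703125, 291.0], [339.3999938964844, 283.70001220703125], [359.0, 305.79998779296875], [350.79998779296875, 313.0]] [[338, 285], [333, 293], [352, 312], [357, 307], [356, 303]]
scene blue 2334.5 [[285.5, 247.3000030517578], [297.8999938964844, 202.10000610351562], [368.20001220703125, 221.1999969482422], [355.8999938964844, 266.5]] [[311, 207], [287, 243], [296, 236], [296, 240], [310, 246], [307, 252], [317, 252], [321, 257], [327, 249], [339, 253], [345, 250], [347, 254], [343, 260], [346, 262], [368, 222]]
scene red 167.5 [[333.1000061035156, 211.5], [343.5, 194.10000610351562], [356.20001220703125, 201.6999969482422], [345.79998779296875, 219.10000610351562]] [[355, 201], [346, 199], [334, 212], [344, 214], [348, 208], [350, 212]]
```

View pics/top1.png

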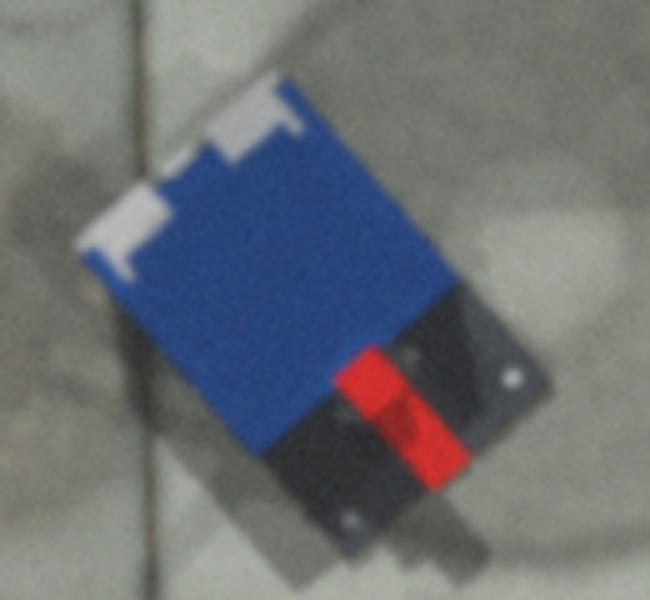

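View pics/scene1.png

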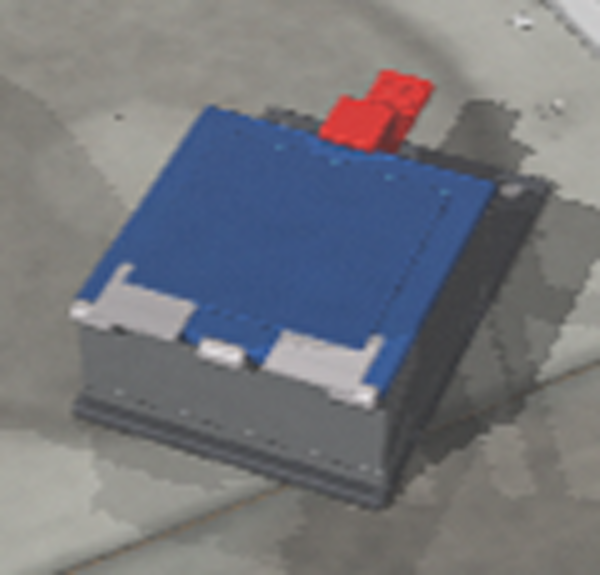

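Run:
```python
from cell import *
from h import *
T=read_camera('top');S=read_camera('scene')
P={}
for n,a,b,z in [('FR',(357,272),(312,206.4),52),('FL',(316.6,306),(369,222),52),('BR',(321.6,230),(285,246.6),50),('BL',(281,263.6),(344.4,265),50),('padL',(351.6,313.4),(357,201.6),38.5),('padR',(359,306.6),(346,199),38.5)]:
    p,e=tri(T,a,S,b);P[n]=p;print(n,p.round(1),round(e,1),'top@z',onz(T,a,z).round(1),'scene@z',onz(S,b,z).round(1))
x=(P['BL']+P['BR']-P['FL']-P['FR'])/2;y=(P['FL']-P['FR']+P['BL']-P['BR'])/2
print('len',np.linalg.norm(x),'wid',np.linalg.norm(y),'yaw x',np.arctan2(x[1],x[0]),'yaw y',np.arctan2(-y[0],y[1]))
print('centre',sum(P[k] for k in['FL','FR','BL','BR'])/4)
print('padfront dist', (P['padL']+P['padR'])/2-sum(P[k] for k in['FL','FR','BL','BR'])/4)
```

```text
FR [500.4 262.7  44.2] 2.1 top@z [499.7 263.7  52. ] scene@z [505.3 270.5  52. ]
FL [436.  343.1  44.5] 0.1 top@z [436.8 343.   52. ] scene@z [440.7 350.1  52. ]
BR [583.  329.4  43.2] 0.2 top@z [582.5 329.4  50. ] scene@z [585.7 335.8  50. ]
BL [519.8 410.   44.4] 0.2 top@z [519.8 409.5  50. ] scene@z [522.5 414.6  50. ]
padL [418.8 275.1  31.9] 0.8 top@z [419.2 275.6  38.5] scene@z [423.3 281.7  38.5]
padR [432.1 260.   32.1] 1.7 top@z [432.  260.9  38.5] scene@z [436.7 266.4  38.5]
len 106.6858205911981 wid 102.76329257577888 yaw x 0.6764256395821389 yaw y 0.6699057765807204
centre [509.82618893 336.29830315  44.08642656]
padfront dist [-84.41210331 -68.75219949 -12.09673211]
```

Both views agree on shape: pad at about (435,276), box yaw about 0.675, width 103, pad front 109 mm from the centre. Heights come out about 7 mm low, because the scene view is offset from the top view. I'll check with the wrist camera from closer up. First I approach part of the way, turning so that tool x = −box x.

```bash
cat >> h.py <<'E'
from scipy.spatial.transform import Rotation as Ro
def rot(s): return Ro.from_euler('xyz',s['tcp_rot']).as_matrix()
def totool(s,target): return rot(s).T@(np.array(target)-np.array(s['eef_pos']))
def yaw(s): return s['tcp_rot'][2]
E
python3 - <<'E'
from h import *
psi=2.786
for i in range(8):
    d=np.array([20,-24]);print(np.round([d@[np.cos(psi),np.sin(psi)],d@[np.sin(psi),-np.cos(psi)]],0)); psi+=.129
E
```

```text
[-27. -16.]
[-25. -19.]
[-22. -22.]
[-19. -25.]
[-16. -27.]
[-12. -29.]
[ -9. -30.]
[ -5. -31.]
```

Request:
play_rows:
  moves:
    - [-0.027,-0.016,0,0,0,-0.129,0]
    - [-0.025,-0.019,0,0,0,-0.129,0]
    - [-0.022,-0.022,0,0,0,-0.129,0]
    - [-0.019,-0.025,0,0,0,-0.129,0]
    - [-0.016,-0.027,0,0,0,-0.129,0]
    - [-0.012,-0.029,0,0,0,-0.129,0]
    - [-0.009,-0.03,0,0,0,-0.129,0]
    - [-0.005,-0.031,0,0,0,-0.129,0]

```text
t: 1.15
eef_pos: [383.5, 390.7, 195.8]
tcp_rot: [3.141, 0.001, -2.421]
ft_force: [-0.2, -0.1, 0.9]
opening: 0.384
```

Run:
```python
from cell import *
from h import *
s=state();print(s['t'],s['joints'].round(3),s['eef_pos'].round(1),s['tcp_rot'].round(3),s['ft_force'].round(1),s['opening'])
for n in ['scene','wrist','top']:
    c=read_camera(n);cv2.imwrite(f'pics/{n}2.png',c['img'][:,:,::-1])
```

```text
1.15 [ 6.740e-01  3.810e-01  1.751e+00  1.000e-03  1.009e+00 -1.618e+00] [383.5 390.7 195.8] [ 3.141e+00  1.000e-03 -2.421e+00] [-0.2 -0.1  0.9] 0.3843664765767462
```

View pics/scene2.png

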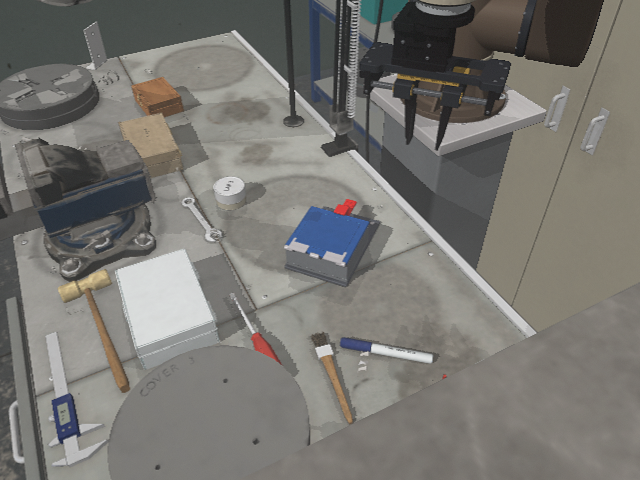

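View pics/wrist2.png

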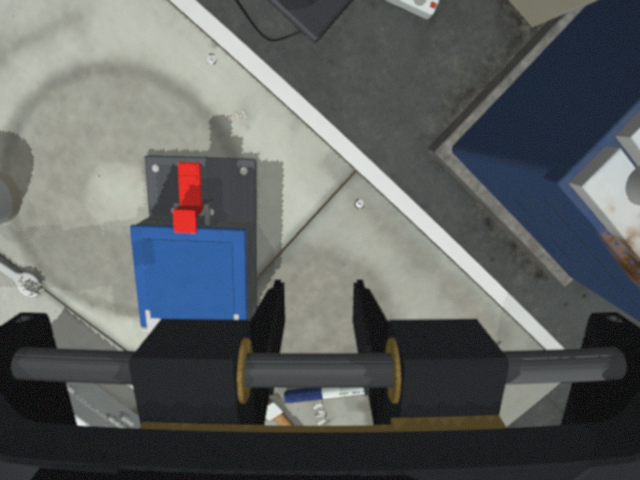

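View pics/top2.png

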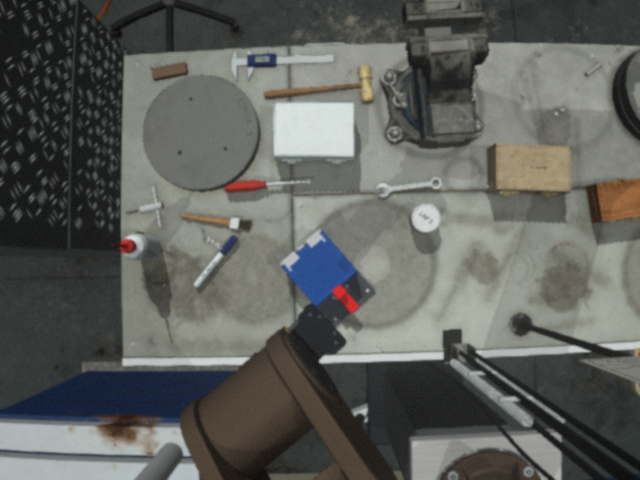

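Wrist view: box axis-aligned, tab pad at (190,163)-(190,208), nose at (185,220), lid front edge along y≈228. The top view shows the elbow left of the forearm and the post well to the right. I measure again from the wrist camera.

Run:
```python
from cell import *
from h import *
W=read_camera('wrist')
cv2.imwrite('pics/wrist3.png',cv2.resize(W['img'][145:335,120:270,::-1],None,fx=3,fy=3,interpolation=cv2.INTER_CUBIC))
c=np.array([510,336.]);ya=0.675
R=np.array([[np.cos(ya),-np.sin(ya)],[np.sin(ya),np.cos(ya)]])
k=big(mask(W['img'],'red',(120,145,270,240)));print(cv2.approxPolyDP(k,2,True)[:,0].tolist())
k2=big(mask(W['img'],'blue',(120,145,270,335)));print(cv2.approxPolyDP(k2,2,True)[:,0].tolist())
def b(p): return (R.T@(p[:2]-c)).round(1)
for n,uv,z in [('padF1',(179,163),38.5),('padF2',(200,163),38.5),('lidF1',(132,226),52),('lidF2',(246,226),52),('lidB2',(247,319),52),('lidB1',(141,327),52),('baseF1',(146,156),3),('baseF2',(256,158),3)]:
    p=onz(W,uv,z);print(n,p.round(1),'box',b(p))
# predicted
pr=lambda x,y,z:proj(W,np.r_[c+R@[x,y],z])[0].round(1)
print([pr(*q) for q in [(-108,10,38.5),(-108,-10,38.5),(-52,53,52),(-52,-53,52),(54,53,52)]])
```

```text
[[174, 165], [176, 209], [169, 214], [172, 234], [191, 234], [192, 218], [198, 209], [195, 168], [193, 165]]
[[128, 230], [141, 328], [144, 328], [144, 311], [149, 313], [150, 319], [174, 321], [229, 320], [232, 314], [236, 314], [240, 320], [244, 319], [240, 231], [195, 230], [192, 237], [171, 237], [167, 229]]
padF1 [426.4 265.   38.5] box [-109.7   -3.2]
padF2 [414.2 279.4  38.5] box [-110.1   15.7]
lidF1 [496. 267.  52.] box [-54.1 -45.1]
lidF2 [428.6 345.5  52. ] box [-57.6  58.3]
lidB2 [500.7 402.2  52. ] box [34.1 57.5]
lidB1 [577.1 329.   52. ] box [ 48.  -47.4]
baseF1 [452.9 228.2   3. ] box [-111.9  -48.4]
baseF2 [384.5 312.4   3. ] box [-112.8   60. ]
[array([193.7, 165.3]), array([171.6, 164.7]), array([240.1, 231.9]), array([123.8, 227.9]), array([242.9, 337.1])]
```

View pics/wrist3.png

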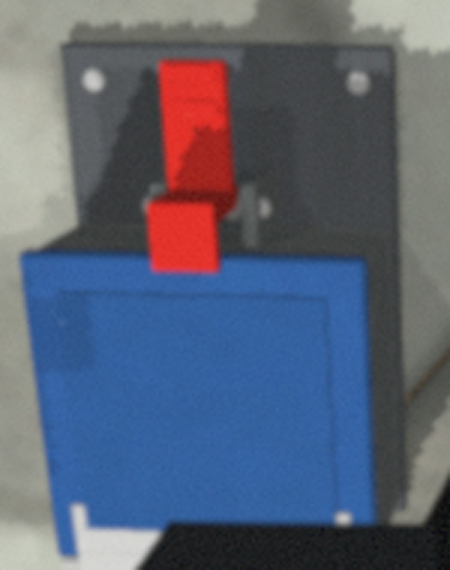

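Run:
```python
from cell import *
from h import *
W=read_camera('wrist');T=read_camera('top');S=read_camera('scene');s=state();print(s['eef_pos'].round(1),s['tcp_rot'].round(3))
P={}
for n,w,t,sc in [('padL',(195.5,165),(351.6,313.4),(357,201.6)),('padR',(173.5,165),(359,306.6),(346,199)),('lidFR',(127.5,229.5),(357,272),(312,206.4)),('lidFL',(241.5,231),(316.6,306),(369,222))]:
    print(n,[ (p.round(1),round(e,1)) for p,e in (tri(W,w,T,t),tri(W,w,S,sc))]); P[n]=onz(W,w,38.5 if 'pad' in n else 52)
    print('   W@z',P[n].round(1))
for a,b in [('padL','padR'),('lidFL','lidFR')]:
    d=P[a]-P[b];print(a,np.linalg.norm(d),np.arctan2(-d[0],d[1]),(P[a]+P[b])/2)
```

```text
[382.1 392.4 195.7] [ 3.141  0.    -2.427]
padL [(array([418.8, 276.2,  32.7]), np.float64(1.9)), (array([419.5, 276.7,  32.9]), np.float64(1.3))]
   W@z [417.4 278.2  38.5]
padR [(array([431.7, 261.1,  33.3]), np.float64(1.4)), (array([432.7, 261. ,  32.5]), np.float64(1.7))]
   W@z [430.2 262.9  38.5]
lidFR [(array([500. , 265.1,  52.6]), np.float64(2.8)), (array([503. , 265.4,  47.4]), np.float64(0.3))]
   W@z [500.6 266.3  52. ]
lidFL [(array([436.1, 344.7,  45.9]), np.float64(3.1)), (array([436.7, 345.6,  46.3]), np.float64(1.8))]
   W@z [434.1 346.   52. ]
padL 19.886937038806444 0.6992964898210631 [423.81379232 270.54089553  38.5       ]
lidFL 103.87769601157703 0.6957617574176502 [467.35496    306.17115396  52.        ]
```

All three views agree on the pad in x and y within about 2 mm, at about (435,276.5). Its height measures about 33 against 38.5 in the text, so I'll find it by touch. I move above it in steps and look at the post clearance.

Run:
```python
from cell import *
from h import *
s=state();print(totool(s,[435,276.5,130]).round(1))
```

```text
[  36.  -122.2   65.6]
```

Request:
play_rows:
  moves:
    - [0.006,-0.02,0,0,0,0.035,0]
    - [0.006,-0.02,0,0,0,0,0]
    - [0.006,-0.02,0.01,0,0,0,0]
    - [0,0,0,0,0,0,0]

```text
t: 1.9
eef_pos: [404.4, 336.7, 185.4]
tcp_rot: [3.141, 0.001, -2.461]
ft_force: [0.3, 1.1, -0.1]
opening: 0.008
```

Run:
```python
from cell import *
from h import *
s=state();print(s['t'],s['joints'].round(3),s['eef_pos'].round(1),s['tcp_rot'].round(3),s['ft_force'].round(1),s['opening'],totool(s,[435,276.5,100]).round(1))
a=read_camera('scene')['img'][:,:,::-1][:330,200:];b=read_camera('top')['img'][:,:,::-1][200:480,120:]
cv2.imwrite('pics/s4.png',a);cv2.imwrite('pics/t4.png',b)
```

```text
1.9 [ 5.680e-01  3.640e-01  1.813e+00  1.000e-03  9.640e-01 -1.684e+00] [404.4 336.7 185.4] [ 3.141e+00  1.000e-03 -2.461e+00] [ 0.3  1.1 -0.1] 0.008022306262688843 [ 14.1 -66.2  85.3]
```

View pics/s4.png

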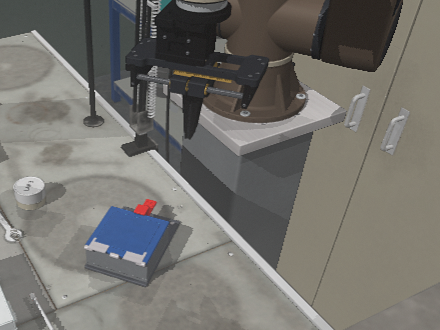

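View pics/t4.png

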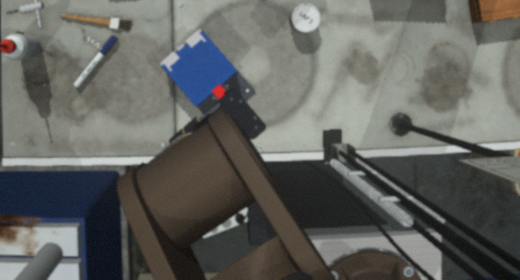

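The arm outline (right edge x≈270–300 in the crop) is clear of the post (x≥330). Continuing with half the distance.

Request:
play_rows:
  moves:
    - [0.004,-0.017,0.012,0,0,0,0]
    - [0.004,-0.017,0.012,0,0,0,0]
    - [0,0,0,0,0,0,0]

```text
t: 2.3
eef_pos: [419.2, 310.2, 163.1]
tcp_rot: [3.14, 0.006, -2.457]
ft_force: [-0.2, -0.5, -0.2]
opening: -0.0
```

Run:
```python
from cell import *
from h import *
s=state();print(s['t'],s['joints'].round(3),s['eef_pos'].round(1),s['tcp_rot'].round(3),s['ft_force'].round(1),totool(s,[435,276.5,100]).round(1))
b=read_camera('top')['img'][:,:,::-1][200:480,120:]
cv2.imwrite('pics/t5.png',b)
```

```text
2.3 [ 0.509  0.383  1.854  0.003  0.9   -1.748] [419.2 310.2 163.1] [ 3.14   0.006 -2.457] [-0.2 -0.5 -0.2] [  9.4 -36.1  63. ]
```

View pics/t5.png

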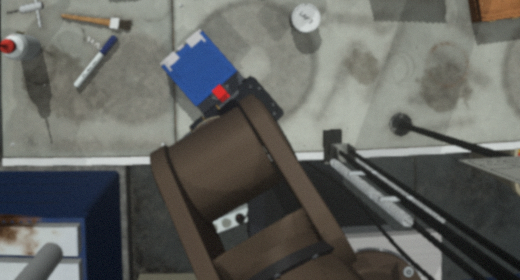

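Clear still (forearm edge x≈303 against post x≈345 at the same row). Going above the pad.

Request:
play_rows:
  moves:
    - [0.005,-0.018,0.02,0,-0.006,0,0]
    - [0.004,-0.018,0.02,0,0,0,0]
    - [0,0,0.02,0,0,0,0]
    - [0,0,0,0,0,0,0]

```text
t: 2.75
eef_pos: [436.3, 282.8, 105.5]
tcp_rot: [3.141, 0.02, -2.454]
ft_force: [-0.0, 1.1, 0.3]
opening: 0.006
```

Run:
```python
from cell import *
from h import *
s=state();print(s['t'],s['joints'].round(3),s['eef_pos'].round(1),s['tcp_rot'].round(3),s['ft_force'].round(1),totool(s,[435,276.5,60]).round(1))
b=read_camera('top')['img'][:,:,::-1][200:480,120:]
cv2.imwrite('pics/t6.png',b)
b=read_camera('wrist')['img'][:,:,::-1]
cv2.imwrite('pics/w6.png',b)
b=read_camera('scene')['img'][:,:,::-1]
cv2.imwrite('pics/s6.png',cv2.resize(b[120:290,250:420],None,fx=3,fy=3))
```

```text
2.75 [ 0.445  0.456  1.926  0.008  0.74  -1.819] [436.3 282.8 105.5] [ 3.141  0.02  -2.454] [-0.   1.1  0.3] [ 5.8 -4.1 45.4]
```

View pics/t6.png

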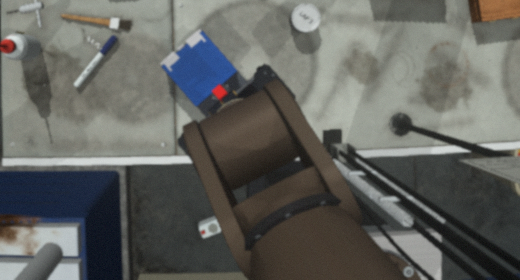

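View pics/w6.png

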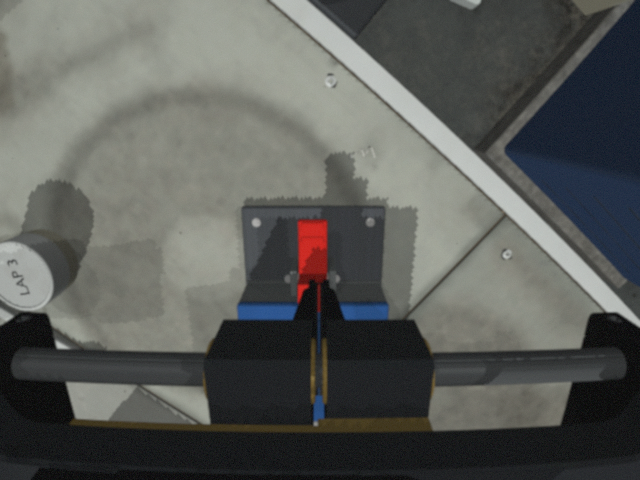

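View pics/s6.png

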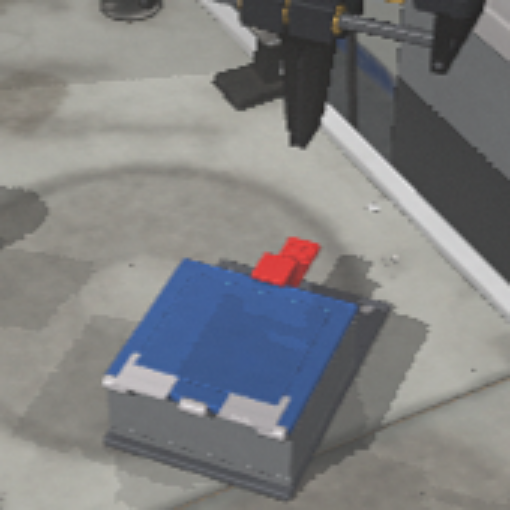

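```bash
cat >> h.py <<'E'
def dR(s,ya): return Ro.from_matrix(rot(s).T@Ro.from_euler('xyz',[np.pi,0,ya]).as_matrix()).as_rotvec()
E
python3 - <<'E'
from cell import *
from h import *
W=read_camera('wrist');s=state()
k=big(mask(W['img'],'red',(280,200,360,300)));print(cv2.approxPolyDP(k,1.5,True)[:,0].tolist(),cv2.boundingRect(k))
k=big(mask(W['img'],'blue',(230,295,400,322)));print(cv2.boundingRect(k))
for z in (33,38.5): print(onz(W,(298.5,220.5),z).round(1),onz(W,(327,220.5),z).round(1))
print(onz(W,(243,207),3).round(1),onz(W,(383,207),3).round(1))
print(s['eef_pos'].round(1),s['tcp_rot'].round(3),dR(s,-2.4616).round(3),s['t'])
E
```

```text
[[324, 218], [299, 219], [300, 272], [298, 299], [300, 299], [303, 290], [308, 287], [306, 280], [308, 277], [315, 277], [319, 280], [318, 278], [321, 279], [321, 277], [326, 276], [327, 221]] (298, 218, 30, 82)
(239, 301, 60, 20)
[433.6 262.7  33. ] [421.1 278.   33. ]
[432.3 262.   38.5] [420.  277.   38.5]
[459.6 227.    3. ] [391.3 309.9   3. ]
[437.3 283.1 107.8] [-3.141  0.023 -2.453] [-0.     0.023  0.009] 2.95
```

Run:
```python
from cell import *
from h import *
s=state();print(totool(s,[435.5,277,65]).round(1),dR(s,-2.455).round(3))
```

```text
[ 6.3 -3.6 42.7] [-0.     0.023  0.002]
```

Request:
play_rows:
  moves:
    - [0.005,-0.004,0.008,0,0.023,0,0]
    - [0,0,0.01,0,0,0,0]
    - [0,0,0.01,0,0,0,0]
    - [0,0,0,0,0,0,0]

```text
t: 3.35
eef_pos: [436.5, 277.6, 79.4]
tcp_rot: [-3.14, 0.002, -2.452]
ft_force: [-0.0, -0.5, -1.0]
opening: 0.009
```

Run:
```python
from cell import *
from h import *
s=state();print(s['t'],s['eef_pos'].round(1),s['tcp_rot'].round(3),s['ft_force'].round(1),totool(s,[435.5,277,60]).round(1),dR(s,-2.455).round(3))
b=read_camera('top')['img'][:,:,::-1][200:480,120:]
cv2.imwrite('pics/t7.png',b)
b=read_camera('wrist')['img'][:,:,::-1]
cv2.imwrite('pics/w7.png',b[150:350,180:460])
```

```text
3.35 [436.5 277.6  79.4] [-3.140e+00  2.000e-03 -2.452e+00] [-0.  -0.5 -1. ] [ 1.2  0.2 19.4] [-0.001  0.002  0.003]
```

View pics/t7.png

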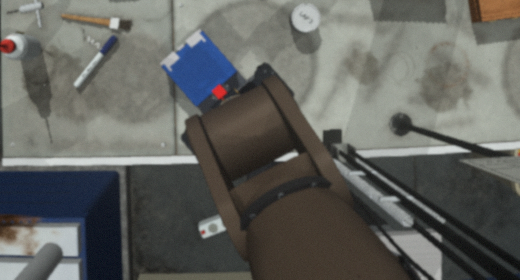

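View pics/w7.png

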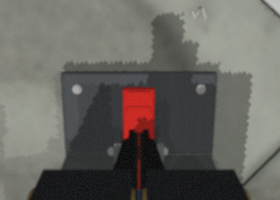

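The fingers (x≈139 in the crop) are centred on the pad (124–157). Descending gently.

Request:
play_rows:
  moves:
    - [0.001,0,0.008,0,0,0,0]
    - [0,0,0.008,0,0,0,0]
    - [0,0,0.004,0,0,0,0]
    - [0,0,0.003,0,0,0,0]

```text
t: 3.85
eef_pos: [436.4, 277.2, 56.1]
tcp_rot: [-3.14, 0.004, -2.452]
ft_force: [-0.6, -0.4, -0.7]
opening: 0.005
```

Request:
play_rows:
  moves:
    - [0,0,0.003,0,0,0,0]
    - [0,0,0.003,0,0,0,0]

```text
t: 4.05
eef_pos: [436.4, 277.2, 49.4]
tcp_rot: [-3.14, 0.004, -2.452]
ft_force: [-0.0, -0.7, 0.4]
opening: 0.004
```

Request:
play_rows:
  moves:
    - [0,0,0.003,0,0,0,0]
    - [0,0,0.002,0,0,0,0]

```text
t: 4.25
eef_pos: [436.5, 277.3, 43.9]
tcp_rot: [-3.14, 0.004, -2.452]
ft_force: [-1.1, -0.4, -1.2]
opening: 0.007
```

Run:
```python
from cell import *
from h import *
s=state();print(s['t'],s['eef_pos'].round(1),s['ft_force'].round(1),s['moment'].round(2))
b=read_camera('scene')['img'][:,:,::-1]
s=state();print(s['t'],s['eef_pos'].round(1),s['ft_force'].round(1))
cv2.imwrite('pics/s8.png',cv2.resize(b[150:290,260:420],None,fx=4,fy=4,interpolation=cv2.INTER_CUBIC))
```

```text
4.25 [436.5 277.3  43.9] [-1.1 -0.4 -1.2] [0.11 0.06 0.05]
4.3 [436.4 277.2  43.7] [-0.3  0.1 -1. ]
```

View pics/s8.png

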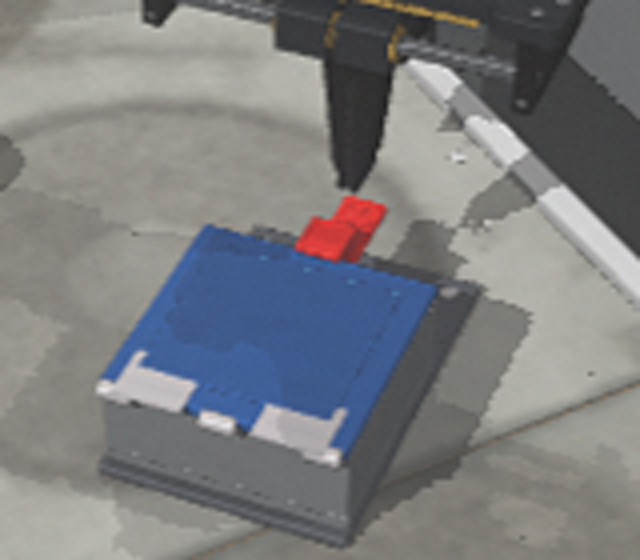

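The tip in the scene view sits at (347,197.5), clearly not on the pad. I check the tip's projected position against where it appears.

Run:
```python
from cell import *
from h import *
W=read_camera('wrist');S=read_camera('scene');s=state();p=s['eef_pos'];R=rot(s)
for z in (14,0,-20):
    X=p+R@[0,0,z];print(z,X.round(1),'scene',proj(S,X)[0].round(1),'wrist',proj(W,X)[0].round(1))
for X in ([435.5,277,38.5],[435.5,277,33],[426.2,269.5,38.5],[425.5,268.5,33]): print(X,'scene',proj(S,X)[0].round(1),'wrist',proj(W,X)[0].round(1))
cv2.imwrite('pics/w8.png',cv2.resize(W['img'][170:350,240:400,::-1],None,fx=3,fy=3,interpolation=cv2.INTER_CUBIC))
print(s['t'])
```

```text
14 [436.5 277.3  30.1] scene [349.  206.1] wrist [317.8 277.4]
0 [436.5 277.3  44.1] scene [349.2 200. ] wrist [317.8 287.5]
-20 [436.4 277.3  64.1] scene [349.5 190.9] wrist [317.8 304.4]
[435.5, 277, 38.5] scene [349.6 202.2] wrist [318.6 281.6]
[435.5, 277, 33] scene [349.5 204.6] wrist [318.6 277.7]
[426.2, 269.5, 38.5] scene [352.1 198.2] wrist [318.9 260.7]
[425.5, 268.5, 33] scene [352.1 200.2] wrist [318.3 255.1]
4.4
```

View pics/w8.png

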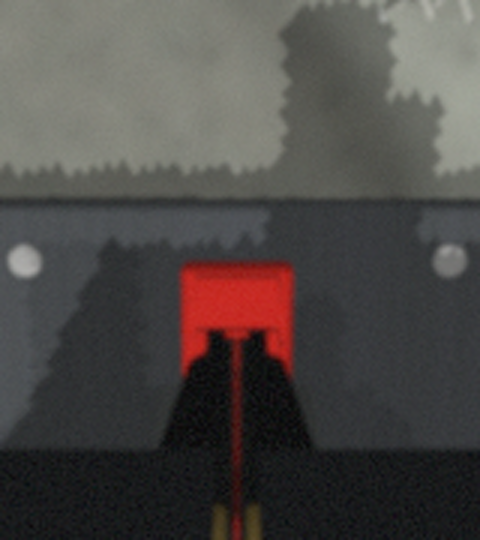

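Combining both views puts the tip about 10 mm above the pad and about 8 mm behind its front edge. No contact yet, which agrees with the force. I go on down in small steps, watching the force.

Request:
play_rows:
  moves:
    - [0,0,0.003,0,0,0,0]
    - [0,0,0.002,0,0,0,0]
    - [0,0,0,0,0,0,0]

```text
t: 4.7
eef_pos: [436.7, 277.4, 39.0]
tcp_rot: [-3.14, 0.005, -2.452]
ft_force: [0.0, -1.0, 0.3]
opening: 0.006
```

Run:
```python
from cell import *
from h import *
W=read_camera('wrist');S=read_camera('scene');T=read_camera('top');s=state();print(s['t'],s['eef_pos'].round(1),s['ft_force'].round(1))
a=cv2.resize(W['img'][170:350,240:400,::-1],None,fx=3,fy=3,interpolation=cv2.INTER_CUBIC)
b=cv2.resize(S['img'][180:240,310:390,::-1],None,fx=4,fy=4,interpolation=cv2.INTER_CUBIC)
o=np.zeros((540,800,3),np.uint8);o[:,:480]=a;o[:240,480:]=b
cv2.imwrite('pics/w9.png',o)
```

```text
4.85 [436.8 277.4  39.3] [ 0.2 -0.3 -0.7]
```

View pics/w9.png

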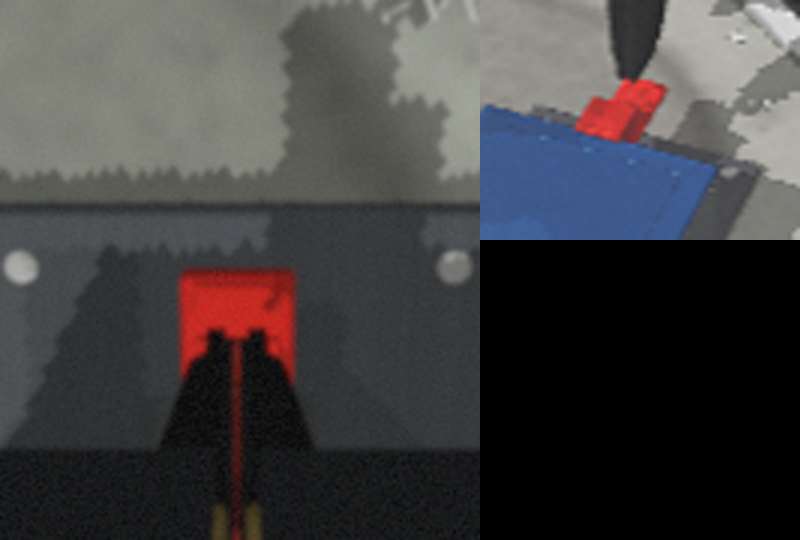

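Still a gap, closing as expected. Continuing.

Request:
play_rows:
  moves:
    - [0,0,0.003,0,0,0,0]
    - [0,0,0.003,0,0,0,0]

```text
t: 5.05
eef_pos: [437.0, 277.6, 33.3]
tcp_rot: [-3.139, 0.006, -2.452]
ft_force: [-0.0, -0.1, 0.2]
opening: 0.005
```

Request:
play_rows:
  moves:
    - [0,0,0.002,0,0,0,0]
    - [0,0,0.002,0,0,0,0]

```text
t: 5.25
eef_pos: [437.0, 277.5, 28.7]
tcp_rot: [-3.139, 0.005, -2.452]
ft_force: [-0.4, 0.2, -0.6]
opening: 0.007
```

Request:
play_rows:
  moves:
    - [0,0,0.002,0,0,0,0]
    - [0,0,0,0,0,0,0]

```text
t: 5.45
eef_pos: [436.8, 277.4, 26.1]
tcp_rot: [-3.14, 0.005, -2.452]
ft_force: [0.8, -0.1, 1.0]
opening: 0.006
```

```bash
cat > look.py <<'E'
import sys
from cell import *
from h import *
W=read_camera('wrist');S=read_camera('scene');s=state();print(s['t'],s['eef_pos'].round(1),s['tcp_rot'].round(3),s['ft_force'].round(1),s['moment'].round(2))
a=cv2.resize(W['img'][170:350,240:400,::-1],None,fx=3,fy=3,interpolation=cv2.INTER_CUBIC)
b=cv2.resize(S['img'][120:290,250:410,::-1],None,fx=2,fy=2,interpolation=cv2.INTER_CUBIC)
o=np.zeros((540,800,3),np.uint8);o[:,:480]=a;o[:340,480:]=b
cv2.imwrite(f'pics/{sys.argv[1]}.png',o)
E
python3 look.py w10
```

```text
5.55 [437.  277.5  26.4] [-3.139  0.005 -2.452] [-0.1 -0.1 -0.2] [ 0.07  0.06 -0.04]
```

View pics/w10.png

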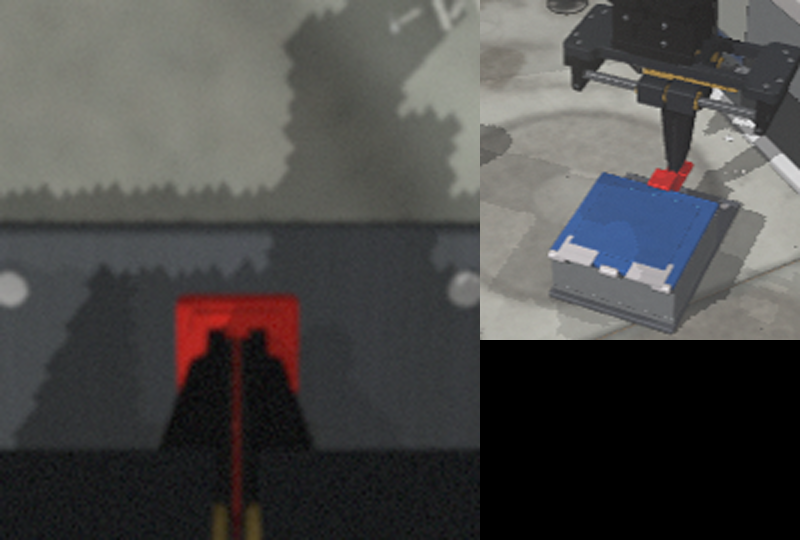

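Request:
play_rows:
  moves:
    - [0,0,0.002,0,0,0,0]
    - [0,0,0,0,0,0,0]

```text
t: 5.75
eef_pos: [437.1, 277.5, 24.4]
tcp_rot: [-3.139, 0.005, -2.452]
ft_force: [-0.7, -0.3, 0.5]
opening: 0.007
```

Request:
play_rows:
  moves:
    - [0,0,0.002,0,0,0,0]
    - [0,0,0,0,0,0,0]

```text
t: 5.95
eef_pos: [437.0, 277.5, 22.3]
tcp_rot: [-3.139, 0.005, -2.452]
ft_force: [-0.3, 0.1, -0.4]
opening: 0.004
```

```bash
python3 look.py w11
```

```text
6.05 [437.1 277.6  22.5] [-3.139  0.006 -2.452] [-0.2  0.6  0.4] [ 0.06  0.05 -0.02]
```

View pics/w11.png

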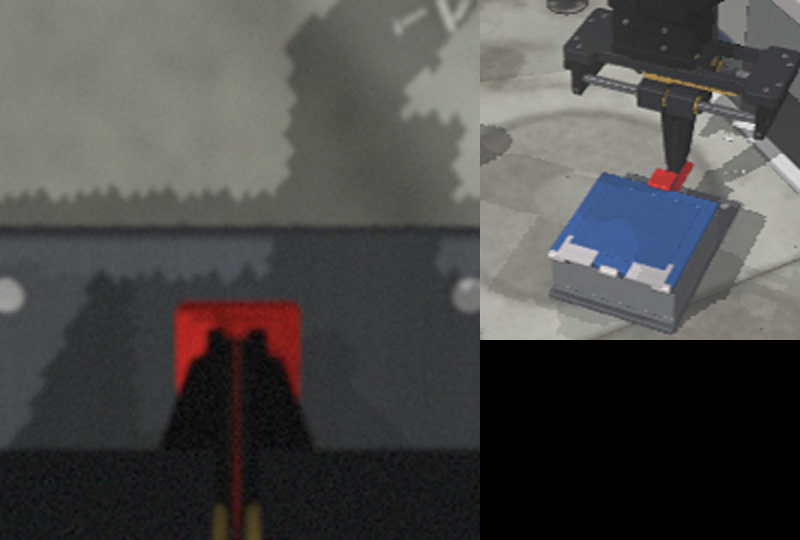

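Request:
play_rows:
  moves:
    - [0,0,0.002,0,0,0,0]
    - [0,0,0,0,0,0,0]

```text
t: 6.25
eef_pos: [437.3, 277.6, 20.4]
tcp_rot: [-3.139, 0.006, -2.452]
ft_force: [-0.3, -0.6, 1.4]
opening: 0.006
```

Request:
play_rows:
  moves:
    - [0,0,0.002,0,0,0,0]
    - [0,0,0,0,0,0,0]

```text
t: 6.45
eef_pos: [436.9, 277.4, 18.5]
tcp_rot: [-3.139, 0.005, -2.452]
ft_force: [-1.0, -0.5, 2.6]
opening: 0.005
```

```bash
python3 look.py w12
python3 - <<'E'
from cell import *
from h import *
T=read_camera('top')['img'];cv2.imwrite('pics/t12.png',cv2.resize(T[200:360,260:420,::-1],None,fx=3,fy=3))
E
```

```text
6.55 [437.  277.4  18.6] [-3.139  0.005 -2.452] [-1.6 -0.9  2.7] [-0.12  0.16 -0.04]
```

View pics/w12.png

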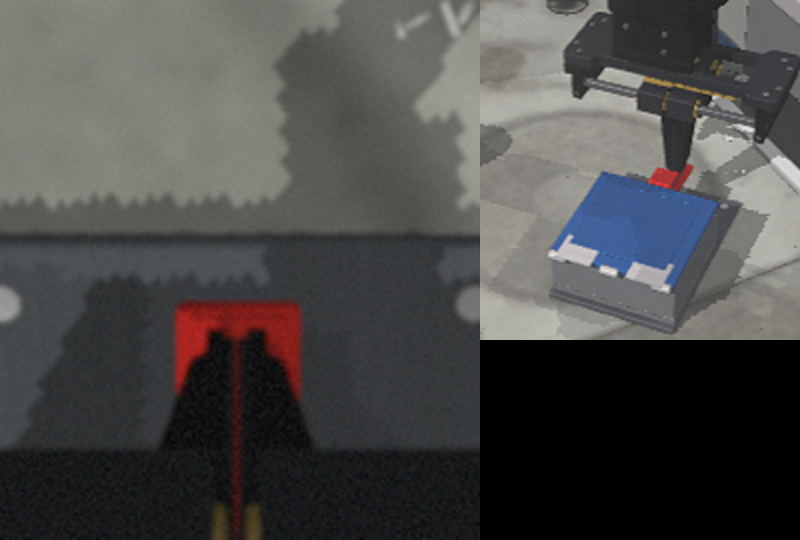

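Contact at TCP z≈20.5: the force rises to 2.6 N, and the pad now follows the fingers in the wrist view. I press on about 8 mm more.

Request:
play_rows:
  moves:
    - [0,0,0.002,0,0,0,0]
    - [0,0,0.002,0,0,0,0]
    - [0,0,0,0,0,0,0]

```text
t: 6.9
eef_pos: [436.3, 276.9, 14.8]
tcp_rot: [-3.139, 0.004, -2.452]
ft_force: [-0.5, -0.7, 6.2]
opening: 0.004
```

Request:
play_rows:
  moves:
    - [0,0,0.002,0,0,0,0]
    - [0,0,0.001,0,0,0,0]
    - [0,0,0,0,0,0,0]

```text
t: 7.2
eef_pos: [436.2, 276.8, 12.4]
tcp_rot: [-3.139, 0.004, -2.452]
ft_force: [-1.5, -1.3, 6.9]
opening: 0.002
```

```bash
python3 look.py w13
```

```text
7.3 [436.2 276.7  12.4] [-3.139  0.004 -2.452] [-2.3 -1.5  6.6] [-0.15  0.38 -0.04]
```

View pics/w13.png

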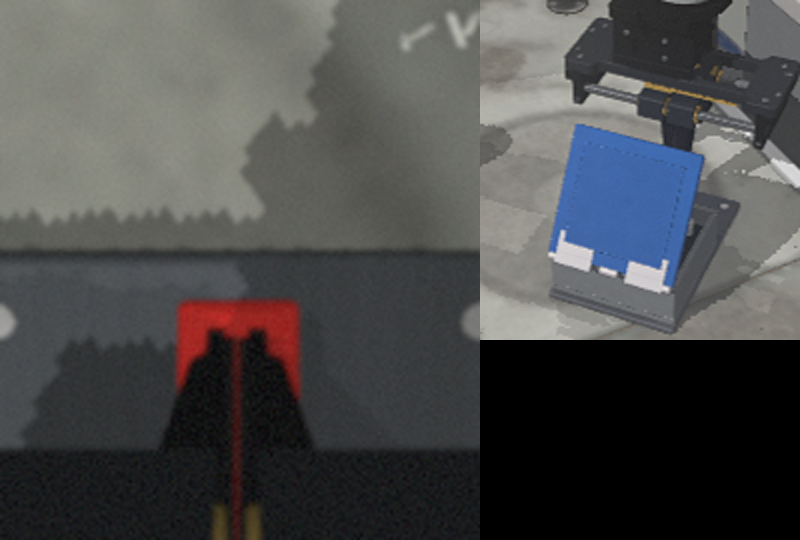

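The lid has sprung up, its edge now at about (575–703,125–155) in the crop. I lift straight off the tab.

Request:
play_rows:
  moves:
    - [0,0,-0.005,0,0,0,0]
    - [0,0,-0.008,0,0,0,0]
    - [0,0,-0.015,0,0,0,0]
    - [0,0,-0.02,0,0,0,0]
    - [0,0,-0.02,0,0,0,0]
    - [0,0,-0.015,0,0,0,0]
    - [0,0,-0.005,0,0,0,0]
    - [0,0,0,0,0,0,0]

```text
t: 8.1
eef_pos: [436.0, 277.0, 105.3]
tcp_rot: [-3.139, 0.005, -2.452]
ft_force: [-0.5, 0.3, 0.8]
opening: 0.005
```

```bash
cat > look2.py <<'E'
import sys
from cell import *
from h import *
W=read_camera('wrist');S=read_camera('scene');T=read_camera('top');s=state();print(s['t'],s['joints'].round(2),s['eef_pos'].round(1),s['tcp_rot'].round(3),dR(s,-2.455).round(3),s['ft_force'].round(1),s['moment'].round(2))
o=np.zeros((600,800,3),np.uint8)
o[:300,:400]=cv2.resize(W['img'][:,:,::-1],(400,300),interpolation=cv2.INTER_AREA)
o[:400,400:]=cv2.resize(S['img'][100:300,230:430,::-1],(400,400),interpolation=cv2.INTER_CUBIC)
o[300:600,:400]=cv2.resize(T['img'][200:425,240:540,::-1],(400,300),interpolation=cv2.INTER_CUBIC)
cv2.imwrite(f'pics/{sys.argv[1]}.png',o)
E
python3 look2.py w14
```

```text
8.25 [ 0.44  0.46  1.93 -0.    0.75 -1.82] [435.6 276.8 104.1] [-3.140e+00  3.000e-03 -2.452e+00] [-0.002  0.003  0.003] [ 0.9  0.5 -0.8] [ 0.1   0.03 -0.02]
```

View pics/w14.png

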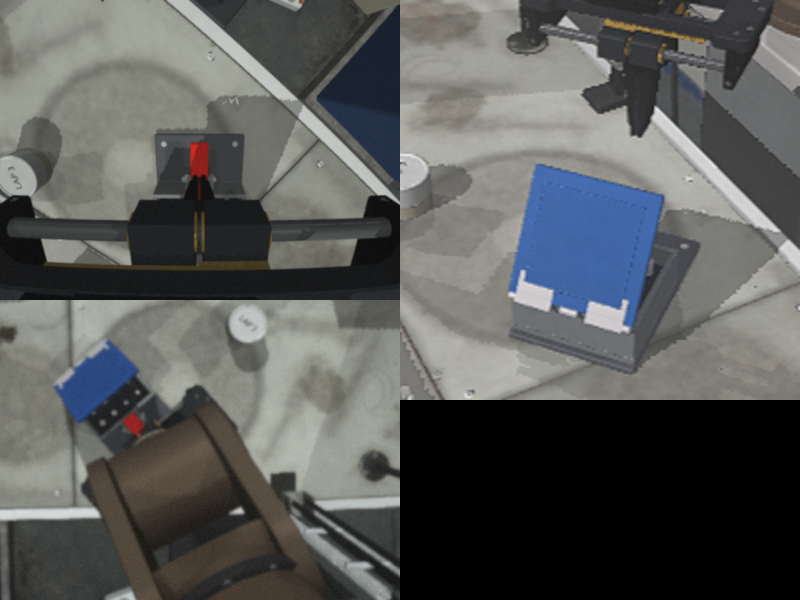

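Run:
```python
from cell import *
from h import *
S=read_camera('scene');s=state()
for z in (90,100,110,120,125): print(z,proj(S,[435.6,276.8,z])[0].round(1))
# lid edge corners: crop scene (537,165)->(298.5,182.5) ; (663,196)->(361.5,198). 
T=read_camera('top')
# top crop scale 4/3: px=240+x*.75, 200+(y-300)*.75
for n,sc,t in [('edgeR',(298.5,182.5),(240+138*.75,200+73*.75)),('edgeL',(361.5,198),(240+80*.75,200+123*.75))]:
    p,e=tri(S,sc,T,t);print(n,p.round(1),round(e,1))
c=np.array([510.,336.7]);print(c+np.array([np.cos(.687),np.sin(.687)])*-3.5)
```

```text
90 [350.2 178.5]
100 [350.3 173.7]
110 [350.5 168.9]
120 [350.6 163.9]
125 [350.7 161.4]
edgeR [534.6 291.  127.7] 4.4
edgeL [469.4 369.7 128. ] 0.6
[507.29396746 334.48022796]
```

The tip sits about 16 mm below the lid's edge and is centred on it. I move toward the back along tool −x, fast at first and then slowly into contact.

Request:
play_rows:
  moves:
    - [-0.015,0,0,0,0,0,0]
    - [-0.02,0,0,0,0,0,0]
    - [-0.02,0,0,0,0,0,0]
    - [-0.01,0,0,0,0,0,0]
    - [0,0,0,0,0,0,0]

```text
t: 8.85
eef_pos: [485.9, 318.6, 100.8]
tcp_rot: [-3.141, -0.003, -2.452]
ft_force: [-0.1, 0.3, -0.6]
opening: 0.008
```

```bash
python3 look2.py w15
```

```text
9.0 [ 0.47  0.54  1.77 -0.    0.84 -1.79] [484.8 317.8 101.2] [-3.141 -0.004 -2.452] [-0.    -0.004  0.003] [-0.8 -0.8  0.4] [0.09 0.02 0.  ]
```

View pics/w15.png

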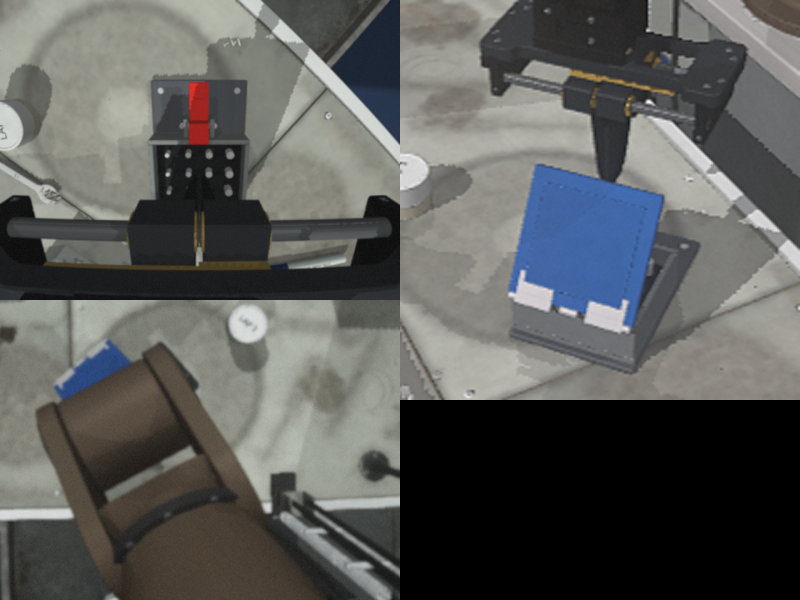

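The tip is just below and in front of the lid edge. Pushing at about 50 mm/s with a slight rise.

Request:
play_rows:
  moves:
    - [-0.006,0,-0.001,0,0,0,0]
    - [-0.005,0,-0.001,0,0,0,0]
    - [-0.005,0,-0.001,0,0,0,0]
    - [-0.005,0,-0.001,0,0,0,0]
    - [-0.005,0,-0.001,0,0,0,0]
    - [-0.005,0,-0.001,0,0,0,0]

```text
t: 9.6
eef_pos: [509.3, 337.9, 108.2]
tcp_rot: [-3.141, -0.004, -2.453]
ft_force: [-1.2, 0.5, 0.2]
opening: -0.001
```

```bash
python3 look2.py w16
```

```text
9.75 [ 0.48  0.57  1.68 -0.    0.89 -1.78] [509.2 337.8 108. ] [-3.141 -0.004 -2.453] [-0.    -0.004  0.002] [ 0.1  0.1 -0.8] [ 0.05  0.03 -0.03]
```

View pics/w16.png

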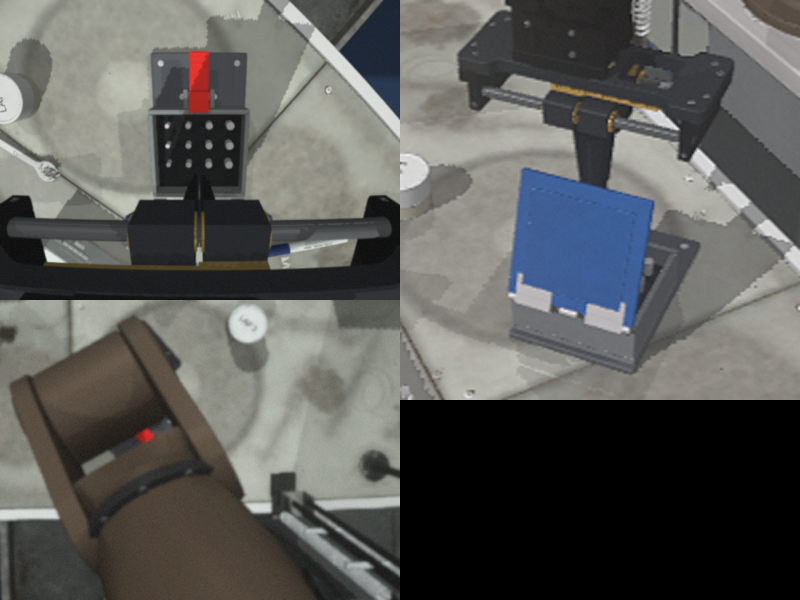

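The lid follows: its edge moved from (537,165) to (523,168) in the crop, with force under 1.5 N. Continuing.

Request:
play_rows:
  moves:
    - [-0.005,0,0,0,0,0,0]
    - [-0.005,0,0,0,0,0,0]
    - [-0.005,0,0,0,0,0,0]
    - [-0.005,0,0,0,0,0,0]
    - [-0.005,0,0,0,0,0,0]
    - [-0.005,0,0,0,0,0,0]

```text
t: 10.35
eef_pos: [533.7, 358.1, 107.7]
tcp_rot: [-3.141, -0.005, -2.453]
ft_force: [-0.5, 0.2, -0.1]
opening: 0.005
```

```bash
python3 look2.py w17
```

```text
10.5 [ 0.49  0.61  1.6  -0.    0.94 -1.77] [533.5 357.9 107.5] [-3.141 -0.005 -2.453] [-0.    -0.005  0.002] [-0.1  1.5  0.1] [ 0.05  0.07 -0.02]
```

View pics/w17.png

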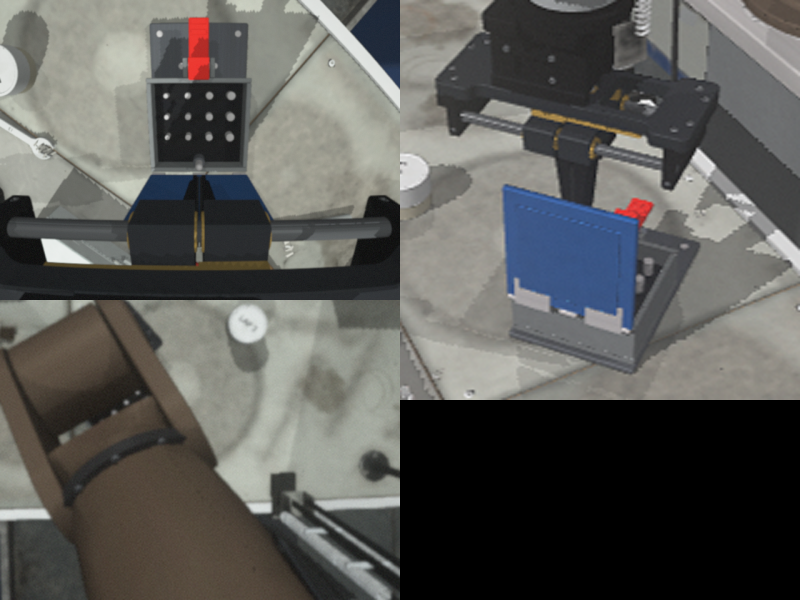

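The lid is close to upright now, and the pins are visible in the wrist view. Continuing past upright.

Request:
play_rows:
  moves:
    - [-0.005,0,0,0,0,0,0]
    - [-0.005,0,0,0,0,0,0]
    - [-0.005,0,0,0,0,0,0]
    - [-0.005,0,0,0,0,0,0]
    - [-0.004,0,0,0,0,0,0]
    - [0,0,0,0,0,0,0]

```text
t: 11.1
eef_pos: [553.5, 374.4, 107.4]
tcp_rot: [-3.142, -0.005, -2.453]
ft_force: [1.0, 0.4, 0.4]
opening: 0.003
```

```bash
python3 look2.py w18
```

```text
11.25 [ 0.5   0.64  1.53 -0.    0.97 -1.76] [553.  374.1 107.4] [-3.142 -0.005 -2.453] [-0.    -0.005  0.002] [-0.3  0.6  0. ] [0.08 0.02 0.01]
```

View pics/w18.png

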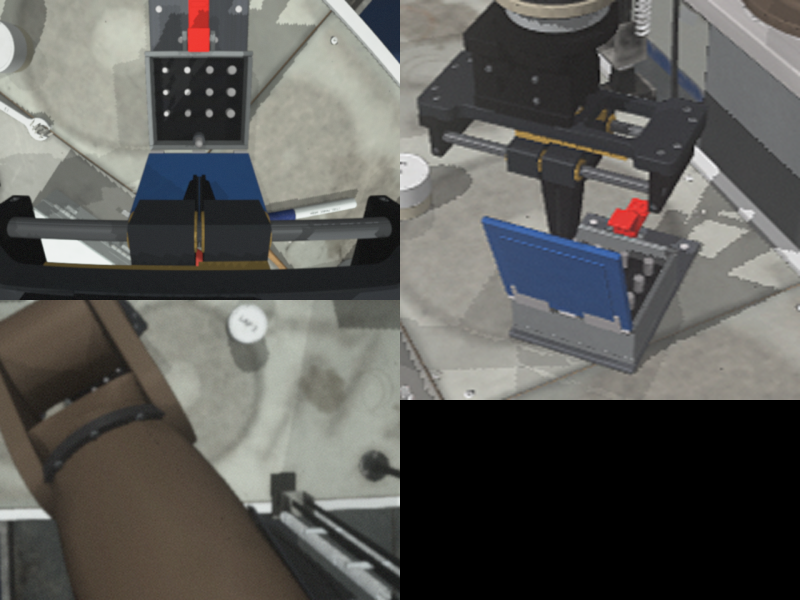

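The lid has tipped past upright and away from the fingers. I withdraw toward the front and up, then check that it stays.

Request:
play_rows:
  moves:
    - [0.008,0,0,0,0,0,0]
    - [0.015,0,-0.005,0,0,0,0]
    - [0.02,0,-0.015,0,0,0,0]
    - [0.02,0,-0.02,0,0,0,0]
    - [0.02,0,-0.02,0,0,0,0]
    - [0.01,0,-0.02,0,0,0,0]
    - [0,0,-0.01,0,0,0,0]
    - [0,0,0,0,0,0,0]

```text
t: 12.05
eef_pos: [474.9, 310.2, 200.2]
tcp_rot: [3.141, -0.008, -2.453]
ft_force: [0.6, -0.3, 0.5]
opening: 0.003
```

```bash
python3 look2.py w19
```

```text
12.2 [ 0.46  0.41  1.69 -0.    1.05 -1.8 ] [474.6 310.2 198.1] [ 3.14  -0.011 -2.453] [ 0.001 -0.011  0.002] [-0.2 -0.3 -0.7] [ 0.08  0.01 -0.06]
```

View pics/w19.png

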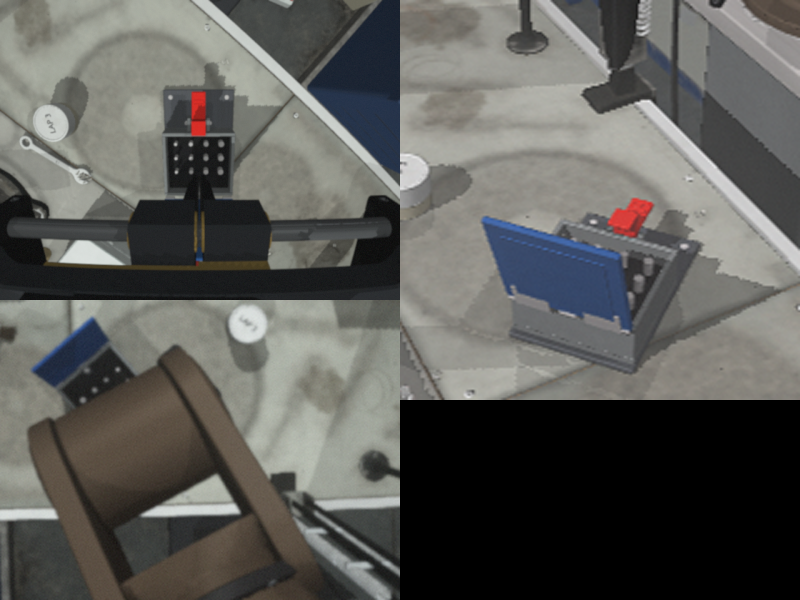

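Request:
play_rows:
  moves:
    - [0,0,0,0,0,0,0]
    - [0,0,0,0,0,0,0]
    - [0,0,0,0,0,0,0]
    - [0,0,0,0,0,0,0]
    - [0,0,0,0,0,0,0]

```text
t: 12.7
eef_pos: [474.4, 310.4, 194.6]
tcp_rot: [3.139, -0.016, -2.453]
ft_force: [-0.8, -0.5, -0.2]
opening: 0.006
```

```bash
python3 look2.py w20
python3 - <<'E'
from h import *
from cell import *
a=cv2.imread('pics/w19.png');b=cv2.imread('pics/w20.png')
d=cv2.absdiff(a,b)[150:400,400:].max(2);print('changed px scene crop',(d>40).sum())
T=read_camera('top');S=read_camera('scene')
c=np.array([510.,336.7]);u=np.array([.773,.634])
for n,t,sc in [('R',(240+93*.75,200+19*.75),(230+84/2,100+217/2)),('L',(240+34*.75,200+70*.75),(230+220/2,100+253/2))]:
    p,e=tri(T,t,S,sc);x=(p[:2]-c)@u;print(n,p.round(1),round(e,1),'box x',x.round(1),'angle',np.arctan2(p[2]+7-49,53.5-x).round(2))
s0=cv2.imread('pics/scene0.png').astype(int);s1=S['img'][:,:,::-1].astype(int)
t0=cv2.imread('pics/top0.png').astype(int)
for n,A,B,r in [('marker',s0,s1,(335,330,440,370)),('screwdriver',s0,s1,(228,290,285,360)),('tin',s0,s1,(210,172,250,215)),('boxbase',s0,s1,(280,262,352,290))]:
    x0,y0,x1,y1=r;print(n,(abs(A-B)[y0:y1,x0:x1].max(2)>40).sum())
E
```

```text
12.85 [ 0.46  0.42  1.69 -0.    1.05 -1.8 ] [474.4 310.4 194.8] [ 3.139 -0.016 -2.453] [ 0.002 -0.016  0.002] [-0.5  0.1 -0.1] [ 0.1   0.   -0.05]
changed px scene crop 0
R [604.5 348.3 145.7] 1.8 box x 80.4 angle 1.83
L [539.1 426.9 145.9] 1.7 box x 79.7 angle 1.82
marker 0
screwdriver 0
tin 1
boxbase 21
```

```bash
python3 -c "
from cell import *
print(job_done())"
```

```text
the job is handed in; nothing more can be done
None
```

The box is open. I pressed the red tab down with closed fingertips until the lid sprang up by itself, then pushed the lid past upright until it sank to its stop. I withdrew the fingers and handed the job in at about 13 s.

**Last checks**
- The lid measures about 1.82–1.83 rad from two views, against 1.85 at the stop. It did not change over the last 0.65 s with nothing touching it.
- The pins are visible in the last pictures.
- In the scene view the marker and screwdriver show no changed pixels and the tin shows one.
- The area round the box's base shows 21 changed pixels. I put that down to the raised lid and its shadow, not to the box having moved, but I did not measure it separately.
- The highest force I read was about 7 N, while pressing the tab.

**Disagreements**
- Camera heights mostly came out about 6–7 mm lower than the text gives (pad about 33 mm against 38.5, lid edge about 44 mm against 52). The final lid angle above includes a 7 mm correction for this.
- Contact with the pad came at a reported TCP height of about 20 mm. With the fingertips 14 mm ahead of the TCP it should have come at about 52 mm, so I found the contact by force and pictures instead.

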